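# Set the step attenuator to its third click

## Robot

A 6-joint arm with a two-finger parallel gripper is mounted at the origin on a cart in front of the work surface, level with it; the furniture and walls round the work are solid. World frame = base frame: x ahead of the robot, y to its left, z up, the work surface at z = 0. Lengths are in m, angles in degrees, forces in N, time in s.
With the tool pointing down it reaches from about 0.25 to 0.775 m from the base axis. Payload 4 kg.
Tool frame: the origin (TCP) lies midway between the tips of the shut fingers; the grasp point (between the pads) lies 19 mm behind it (robot.grip_point_offset is the z of the grasp point in the tool frame, in m); z points along the fingers, y is the line along which they close (so a half turn about z gives the same grasp; the last joint's range is limited). The gripper opens to 85 mm and grips with 20 to 120 N. Pads are 22 mm wide; open, the fingers measure 114 mm over their backs; the gripper's body (76 mm by 85 mm) begins 54 mm behind the grasp point. The pads swing forward as they close: fully open they stand 13 mm farther back than shut.
Start: joints at [-77.126, 4.996, 78.535, -0, 96.463, -5.907], TCP at [0.177, -0.521, 0.231] pointing down, gripper open.
Joint ranges: [-177.83, 177.83], [-43.37, 116.18], [15.69, 146.23], [-61.86, 241.86], [9.47, 152.12], [-147.06, 147.06]. Speed limits (degrees/s): [159.86, 159.86, 180, 180, 180, 180].

## Interface

Orientations are given as [roll, pitch, yaw] about the fixed x, y, z axes, in that order (R = Rz(yaw) Ry(pitch) Rx(roll)).
In Python, from cell import robot, optics gives the robot as it stands.
- The arm moves only by the tool send_rows, never from a script. Its argument "plan" is a list of rows, each a list of 6 numbers: the shift along the tool's x, y, z normalised to -1 to 1, where 1 is 0.25 m, then the turn, a rotation vector about the tool's x, y, z normalised to -1 to 1, where 1 is pi/4 rad. In form: [[tx, ty, tz, ax, ay, az], ...]. A call has 1 to 5 rows; each row is the pose to reach, as a shift and turn from the pose commanded when the call began, along the tool's axes at that moment; what a row does not reach only later rows make up. A row lasts 1/10 s, in which the tool goes at most 50 mm and 8.59 degrees, less where a joint would pass 70% of its speed; a pose out of reach is approached as far as the arm can. A call with a number of a shift or a turn outside -1 to 1 is refused whole. A call with a gripper value outside its range is refused whole. "grip" is the opening in per cent of the stroke, from 0 (shut) to 100 (fully open), set as the call begins (left out, the last holds). The fingers move at their own pace and stop on an object; "grip_force" is the grip in N (left out, the last holds). Time passes only in rows, so rows that repeat a pose let the fingers close. It gives the time, the measured TCP pose, the force, the opening and the grip force at its end, in the units of the state.
- robot.get_obs(): the state, without advancing time (a new reading comes with each control period).
- optics.camera(name): name is "scene" or "top" or "wrist"; returns a dict with "color" (400x640x3 uint8, blue, green, red), "depth" (400x640 float32, m along the optical axis (not along the pixel's ray), 0 where there is no reading), "fx", "fy", "cx", "cy" (pixels), "dist" ([k1, k2, p1, p2, k3] as OpenCV has them; the pictures are not rectified), "R" (3x3) and "t" (3): a world point X has camera coordinates R X + t. Camera axes: x right, y down, z forward; pixel columns grow to the right and rows downward; lengths in m; the calibration is good to about 2 mm. A picture is of the moment at which its call begins.
- robot.sign_off(): hands the job in; it is judged then, once.
The state is a dict: "time_s": time; "joint_positions": joint angles; "joint_vel": joint speeds; "tau": joint torques, N m; "tool_pos": TCP position; "eef_rot": TCP orientation; "ft_force": force on the tool from outside, world axes, zero at the start; "ft_torque": the same for the moment, N m; "gripper_width": finger opening in m; "gripper_force": force on a finger pad.
Only numpy, scipy, OpenCV 4.12 (cv2) and the standard library are available. Lean on these libraries where they do the work, as an engineer would, in place of code of your own. Each camera call takes 0.05 s, during which the arm holds its last target. There are 200 camera calls.

## Task

Set the bench attenuator box to step three: with a fingertip, push its sliding lever out of the home position along the slot, feeling the clicks, and stop in the third click without running on to the fourth. Only then press the round button on the same box fully down to store the setting, and let it come back up. Push only: do not pinch the lever between the fingers, and leave the things lying around the box where they are.

Things in the scene. Friction and masses are not known exactly. Their poses are not given: they have to be found in the camera images.
- attenuator: the attenuator: a fixed low grey metal box, 100 mm (x) by 190 mm (y) by 50 mm high, with a bright flat top panel. Origin at the centre of its underside, z up; its y axis runs along its long side and the slot, from the lever's home towards the button. In its frame the lever at home stands at x +12, y -62 mm, the button at x -12, y +66 mm
- step_lever (a joint): travel of the lever, m, along the box's +y: 0 = home, the start (does not count); clicks one to five are detents 16 mm apart, the third at 0.048. From each detent the lever resists with a force that peaks at 5 to 8 N after 4 mm and falls to nothing at 8 mm; then it jumps on into the next detent by itself. Released, it settles in the nearest detent, but may hang exactly half-way
- lever_top (a point): centre of the top of the lever, 94 mm above the desk; axes as the box's. The lever is an upright black paddle 22 mm wide (x), 12 mm thick along the slot (y) and 34 mm high on a short steel stem, 44 mm above the panel in all; it cannot lift out. Dark ticks beside the slot mark the detents, the home one longer
- set_button (a joint): travel of the push button, m: 0 = up, 0.006 = fully down, which takes about 5 N; it springs back when released
- set_button_top (a point): centre of the top of the round black push button (26 mm across, its top 72 mm above the desk, standing 10 mm out of a steel collar 42 mm across), on the panel at the end away from the lever's home; pressed straight down
- relay_mid (a point): bystander: a loose pale relay block, 62 x 22 x 75 mm, standing by the home end of the box; its centre, half-way up
- reel_mid (a point): bystander: a loose reel of solder, 54 mm across and 38 mm high, behind the box; its centre, half-way up
- tape_mid (a point): bystander: a loose roll of tape, 60 mm across and 18 mm high, lying behind the box; its centre, half-way up

How it is judged (in metres and radians):
On the way, in this order (a step that is already met when the one before it is completed fails the run):
1. the lever stands in the third detent, the button not yet pressed (value of joint step_lever between 0.043 and 0.053 m and value of joint set_button below 0.0025 m), for 0.2 s.
2. the button is pressed fully down (value of joint set_button above 0.0048 m), for 0.06 s.
At the end, for the whole second after the job is handed in: the lever rests in the third detent (48 mm from home, within 5 mm), the button has come back up (within 1.5 mm), and the relay, reel and tape are within 15 mm of where they stood (value of joint step_lever between 0.043 and 0.053 m and velocity of joint step_lever between -0.01 and 0.01 m/s and value of joint set_button below 0.0015 m and distance of each of relay_mid, reel_mid, tape_mid from where it was at the start of the episode below 0.015 m); the robot touches nothing.
It fails at once if the lever runs on past the third detent, towards the fourth (over 58 mm) (value of joint step_lever above 0.058 m).
It fails at once if the button is pressed while the lever is not in the third detent (value of joint set_button above 0.0035 m and (value of joint step_lever below 0.042 m or value of joint step_lever above 0.054 m)).
It fails at once if the lever is taken between the fingers (y of the grasp point in the frame of lever_top between -0.009 and 0.009 m and x of the grasp point in the frame of lever_top between -0.014 and 0.014 m and z of the grasp point in the frame of lever_top below 0.012 m).
It fails at once if a bystander is moved, lifted or knocked over (distance of any of relay_mid, reel_mid, tape_mid from where it was at the start of the episode above 0.015 m).
It also fails if it takes over 64 s, if anything falls off the work surface, if the arm or the gripper's body presses on something with over 40 N, if the wrist force passes 120 N, or if a joint passes its speed limit or range.

## Working session

There is one attempt and no reset: what is moved stays moved. The work goes in short steps, Python scripts to look and compute and a tool call to move; the robot and the scene stay as the last step left them, time stands still between calls to the robot, and variables do not carry over. Pictures are saved under pics/ and viewed, at most 10 in all, crops included, and the job is handed in when it is done.

Besides the shell and the picture viewer there is one more tool, called after "Emit:" as name(argument=value, ...), one argument or row to a line, values as JSON. send_rows: Moves the arm, as the interface text tells. Its arguments: {"type":"object","properties":{"plan":{"type":"array","items":{"type":"array","items":{"type":"number","minimum":-1,"maximum":1}}},"grip":{"type":"number"},"grip_force":{"type":"number"}},"required":["plan"]}

```bash
mkdir -p pics; ls; python3 - <<'E'
from cell import robot, optics
import cv2, numpy as np, pickle
d={}
for n in("top","scene"):
    c=optics.camera(n); d[n]=c; cv2.imwrite(f"pics/{n}0.png",c["color"])
    print(n,c["R"],c["t"],c["fx"],c["dist"])
pickle.dump(d,open("d0.pkl","wb"))
print(robot.get_obs())
E
```

```text
pics
top [[ 0.02711837 -0.99941027  0.02106417]
 [-0.99165271 -0.02955309 -0.12550507]
 [ 0.12605357 -0.01748485 -0.99186934]] [-0.39908215  0.52390616  0.87117867] 451.33122141822935 [-0.05099087  0.          0.          0.          0.        ]
scene [[ 0.51525642 -0.85696788  0.01081062]
 [-0.38601041 -0.24331592 -0.88982769]
 [ 0.76518415  0.45431642 -0.45616862]] [-0.60059298  0.17812388  0.6525967 ] 448.08504170296084 [0.01181714 0.         0.         0.         0.        ]
{'time_s': 0.1, 'joint_positions': array([-7.71271711e+01,  5.03693849e+00,  7.86176155e+01,  1.17915368e-03,
        9.64626157e+01, -5.90594932e+00]), 'joint_vel': array([ 0.06414777, -0.11125825, -0.2110085 ,  0.0045292 ,  0.02837408,
       -0.0120974 ]), 'tau': array([ 2.14388368e-03, -3.53013039e+01, -3.14219391e+01, -2.83743930e-04,
        7.88005942e-03,  6.64855477e-06]), 'tool_pos': array([ 0.17696529, -0.52027512,  0.23022294]), 'eef_rot': array([-1.79883573e+02, -1.32219680e-02,  1.87788963e+01]), 'ft_force': array([ 0.63028405, -0.214609  ,  0.33371226]), 'ft_torque': array([ 0.07525278, -0.00285165, -0.00951202]), 'gripper_force': 0.0, 'gripper_width': 0.08526953384627499}
```

View pics/top0.png

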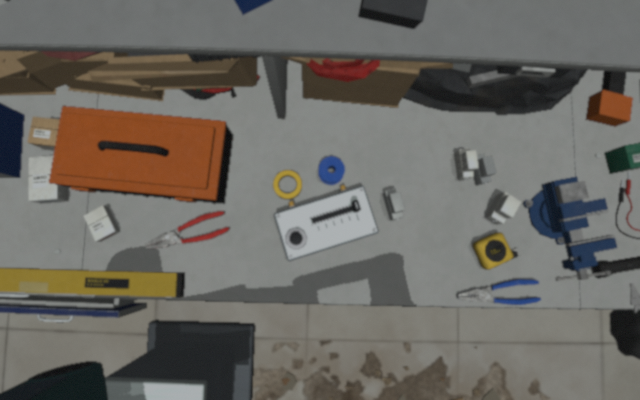

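View pics/scene0.png

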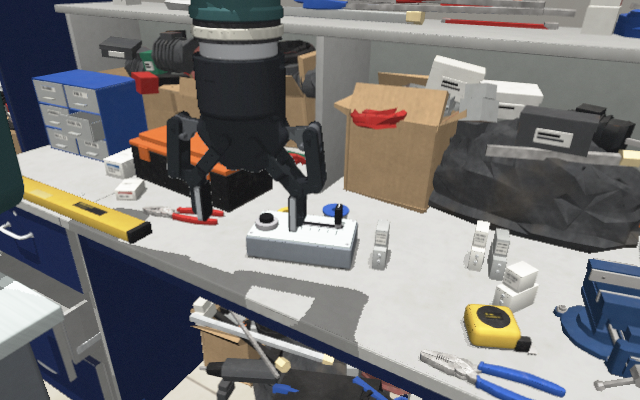

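The top view shows the box panel with corners near (275,210), (362,185), (380,232) and (290,260). The lever is at about (352,205), the button at about (296,237), the relay at (392,203), the reel at (331,169) and the tape at (287,184). The scene view agrees.

```bash
cat > h.py <<'E'
import numpy as np, cv2
def ray(c,px,z):
    K=np.array([[c["fx"],0,c["cx"]],[0,c["fy"],c["cy"]],[0,0,1]]);R=np.array(c["R"]);t=np.array(c["t"])
    u=cv2.undistortPoints(np.array(px,float).reshape(-1,1,2),K,np.array(c["dist"])).reshape(-1,2)
    d=np.c_[u,np.ones(len(u))]@R; o=-R.T@t
    return o+d*((np.array(z)-o[2])/d[:,2])[:,None]
def proj(c,X):
    K=np.array([[c["fx"],0,c["cx"]],[0,c["fy"],c["cy"]],[0,0,1]])
    return cv2.projectPoints(np.array(X,float).reshape(-1,3),cv2.Rodrigues(np.array(c["R"]))[0],np.array(c["t"]),K,np.array(c["dist"]))[0].reshape(-1,2)
E
python3 - <<'E'
import pickle; from h import *
d=pickle.load(open("d0.pkl","rb")); c=d["top"]; g=cv2.cvtColor(c["color"],cv2.COLOR_BGR2GRAY)
print(g[235,330],g[150,440])
m=np.zeros_like(g); m[178:268,266:384]=(g[178:268,266:384]>195)*255
n,l,s,_=cv2.connectedComponentsWithStats(m); i=1+s[1:,4].argmax(); print(s[i])
cn=max(cv2.findContours((l==i).astype('uint8'),0,1)[0],key=cv2.contourArea)
P=ray(c,cn.reshape(-1,2),[.05]*len(cn))[:,:2]*1000
r=cv2.minAreaRect(P.astype('float32')); print(r); print(cv2.boxPoints(r))
# button & lever: dark blobs in panel
dk=np.zeros_like(g); cv2.drawContours(dk,[cv2.convexHull(cn)],-1,255,-1); dk=((dk>0)&(g<60)).astype('uint8')
n,l,s,ct=cv2.connectedComponentsWithStats(dk)
for k in range(1,n):
    if s[k,4]>8: print(s[k],ct[k],ray(c,[ct[k]],[.072]),ray(c,[ct[k]],[.094]))
for k,(p,z) in dict(relay=((392,190),.075),relay2=((396,219),0.),reel=((331,169),.038),tape=((287,184),.018)).items(): print(k,ray(c,[p],[z]))
cv2.imwrite("pics/crop.png",cv2.resize(c["color"][150:270,260:420],None,fx=5,fy=5,interpolation=2))
E
```

```text
175 135Traceback (most recent call last):
  File "<stdin>", line 5, in <module>
ValueError: attempt to get argmax of an empty sequence
```

```bash
cat > m.py <<'E'
import pickle; from h import *
d=pickle.load(open("d0.pkl","rb")); c=d["top"]; g=cv2.cvtColor(c["color"],cv2.COLOR_BGR2GRAY)
m=np.zeros_like(g); m[178:268,266:384]=(g[178:268,266:384]>160)*255
n,l,s,_=cv2.connectedComponentsWithStats(m); i=1+s[1:,4].argmax(); print(s[i])
cn=max(cv2.findContours((l==i).astype('uint8'),0,1)[0],key=cv2.contourArea)
P=ray(c,cn.reshape(-1,2),[.05]*len(cn))[:,:2]*1000
r=cv2.minAreaRect(P.astype('float32')); print(r); print(cv2.boxPoints(r))
dk=np.zeros_like(g); cv2.drawContours(dk,[cv2.convexHull(cn)],-1,255,-1); dk=((dk>0)&(g<60)).astype('uint8')
n,l,s,ct=cv2.connectedComponentsWithStats(dk)
for k in range(1,n):
    if s[k,4]>8: print(s[k],ct[k],ray(c,[ct[k]],[.072]),ray(c,[ct[k]],[.094]))
for k,(p,z) in dict(relay=((392,190),.075),relay2=((396,219),0.),reel=((331,169),.038),tape=((287,184),.018)).items(): print(k,ray(c,[p],[z]))
cv2.imwrite("pics/crop.png",cv2.resize(c["color"][150:270,260:420],None,fx=5,fy=5,interpolation=2))
E
python3 m.py
```

```text
[ 278  189   97   68 3083]
((479.49127197265625, -395.4761657714844), (89.65839385986328, 179.1477813720703), 19.108888626098633)
[[ 407.80896 -325.51343]
 [ 466.45557 -494.78986]
 [ 551.1736  -465.4389 ]
 [ 492.52698 -296.16248]]
[313 202  44  20 145] [336.1862069  212.60689655] [[ 0.49760262 -0.41397213  0.072     ]] [[ 0.49564549 -0.41280792  0.094     ]]
[291 232  10  11  90] [295.5        237.37777778] [[ 0.44785416 -0.33726591  0.072     ]] [[ 0.44716047 -0.33804979  0.094     ]]
relay [[ 0.54442157 -0.52118714  0.075     ]]
relay2 [[ 0.49416982 -0.5433669   0.        ]]
reel [[ 0.58897142 -0.40322865  0.038     ]]
tape [[ 0.55854527 -0.31413333  0.018     ]]
```

View pics/crop.png

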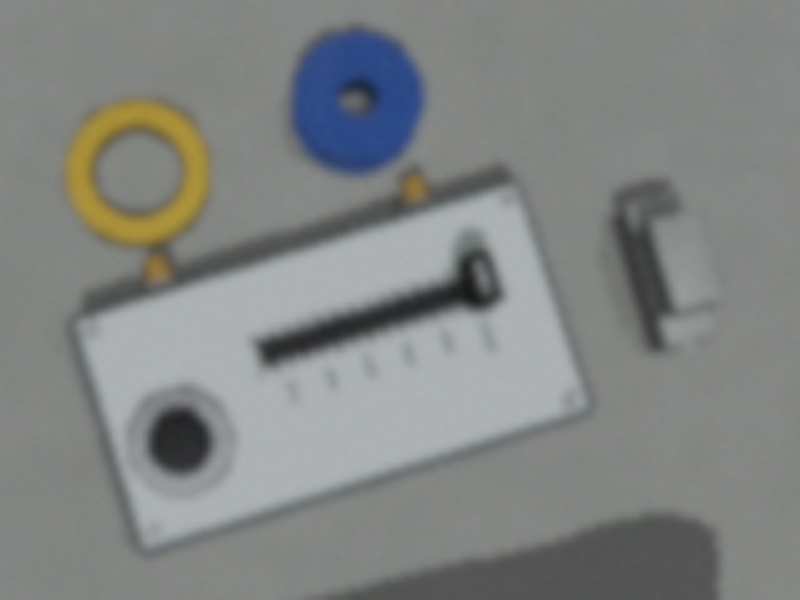

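The lever is at about (356,206) in the full image. The button blob at (295.5,237.4) agrees with the fitted box: centre (479.5,-395.5) mm, yaw 19.1°. The tool yaw already matches, so I'll move in above the spot behind the lever with the fingers shut.

Emit:
send_rows(
  plan=[
    [0.2,0.04,0,0,0,0],
    [0.4,0.08,0,0,0,0],
    [0.6,0.12,0,0,0,0],
    [0.8,0.17,0,0,0,0],
    [1.0,0.212,0,0,0,0],
  ],
  grip=0,
)

```text
time_s: 0.6
tool_pos: [0.427, -0.4905, 0.2306]
eef_rot: [-180.0, 0.0, 18.8]
ft_force: [0.3, -0.8, 0.9]
gripper_width: 0.0121
gripper_force: 0.0
```

Emit:
send_rows(
  plan=[
    [0.18,0.04,0,0,0,0],
    [0.356,0.076,0,0,0,0],
    [0.356,0.076,0,0,0,0.005],
    [0.356,0.076,0,0,0,0.005],
    [0.356,0.076,0,0,0,0.005],
  ],
)

```text
time_s: 1.1
tool_pos: [0.5146, -0.4807, 0.231]
eef_rot: [-180.0, 0.1, 18.5]
ft_force: [-0.5, -0.6, 0.9]
gripper_width: -0.0004
gripper_force: 0.0
```

```bash
cat > st.py <<'E'
from cell import robot, optics
from h import *
o=robot.get_obs(); C=np.array([.4795,-.3955]); a=np.radians(19.1); ex=np.array([np.cos(a),np.sin(a)]); ey=np.array([-np.sin(a),np.cos(a)])
p=o["tool_pos"]; print(o["time_s"],p.round(4),o["eef_rot"].round(2),"box xy",((p[:2]-C)@ex).round(4),((p[:2]-C)@ey).round(4),"F box",(o["ft_force"][:2]@ex).round(2),(o["ft_force"][:2]@ey).round(2),o["ft_force"][2].round(2),o["gripper_width"].round(4))
E
python3 st.py; python3 - <<'E'
from h import *; import pickle
from cell import optics
c=pickle.load(open("d0.pkl","rb"))["top"]
print(ray(c,[(356.4,205.6)],[.094]))
w=optics.camera("wrist"); s=optics.camera("scene")
s=cv2.resize(s["color"][120:300,200:440],(640,480)); cv2.imwrite("pics/s1.png",s);
E
```

```text
[[ 0.50998261 -0.45061858  0.094     ]]Traceback (most recent call last):
  File "st.py", line 4, in <module>
    p=o["tool_pos"]; print(o["time_s"],p.round(4),o["eef_rot"].round(2),"box xy",((p[:2]-C)@ex).round(4),((p[:2]-C)@ey).round(4),"F box",(o["ft_force"][:2]@ex).round(2),(o["ft_force"][:2]@ey).round(2),o["ft_force"][2].round(2),o["gripper_width"].round(4))
                                                                                                                                                                                                                                   ^^^^^^^^^^^^^^^^^^^^^^^^
AttributeError: 'float' object has no attribute 'round'
```

View pics/s1.png

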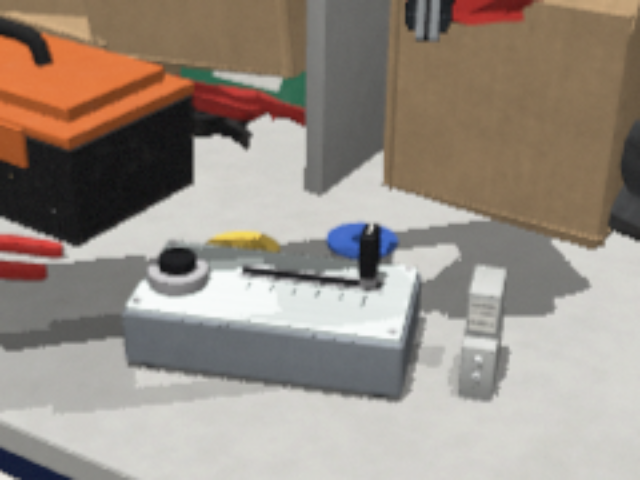

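The view shows the lever at home (370,255 in the crop), clear of the relay (480,330) to its right. The gripper, at (430,15), is above and behind it. Next I lower the tip.

Emit:
send_rows(
  plan=[
    [0.024,0,0.16,0,0,-0.013],
    [0.024,0,0.32,0,0,-0.013],
    [0.024,0,0.48,0,0,-0.013],
    [0.024,0,0.6,0,0,-0.013],
    [0.024,0,0.64,0,0,-0.013],
  ],
)

```text
time_s: 1.7
tool_pos: [0.5181, -0.4772, 0.0668]
eef_rot: [-179.6, 0.2, 19.0]
ft_force: [-0.8, 0.9, -1.1]
gripper_width: 0.0001
gripper_force: 0.0
```

Emit:
send_rows(
  plan=[
    [0,0,0,0,0,0],
    [0,0,0,0,0,0],
  ],
)

```text
time_s: 1.9
tool_pos: [0.5217, -0.4798, 0.074]
eef_rot: [179.8, -0.1, 19.1]
ft_force: [0.8, -0.4, 0.4]
gripper_width: 0.0002
gripper_force: 0.0
```

```bash
sed -i 's/o\["gripper_width"\].round(4)/round(o["gripper_width"],4)/; s/o\["ft_force"\]\[2\].round(2)/round(float(o["ft_force"][2]),2)/' st.py; python3 st.py
python3 - <<'E'
from cell import optics
import cv2
s=optics.camera("scene")["color"]; t=optics.camera("top")["color"]
a=cv2.resize(s[170:290,230:430],(600,360),interpolation=2);cv2.imwrite("pics/s2.png",a)
E
```

```text
1.9 [ 0.5217 -0.4798  0.074 ] [ 1.7979e+02 -9.0000e-02  1.9090e+01] box xy 0.0123 -0.0935 F box 0.58 -0.67 0.41 0.0002
```

View pics/s2.png

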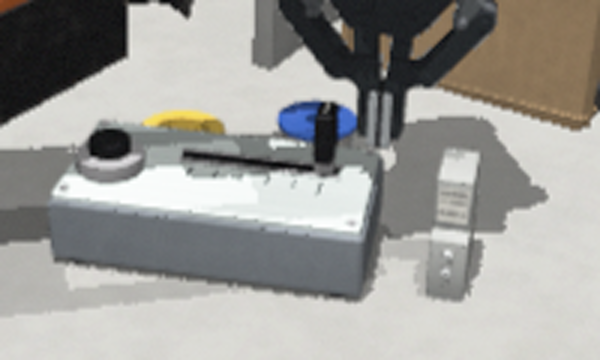

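The shut fingers (355–403 px) stand behind the lever (325 px) with a gap of about 10–15 mm, and the relay at (455,220) is clear. I'll push in small steps and watch the force.

Emit:
send_rows(
  plan=[
    [0,-0.008,0,0,0,0],
    [0,-0.016,0,0,0,0],
    [0,-0.024,0,0,0,0],
    [0,-0.032,0,0,0,0],
    [0,-0.032,0,0,0,0],
  ],
)

```text
time_s: 2.5
tool_pos: [0.5187, -0.4705, 0.0714]
eef_rot: [-180.0, 0.0, 19.2]
ft_force: [0.2, 1.1, 0.5]
gripper_width: 0.0002
gripper_force: 0.0
```

```bash
python3 st.py
```

```text
2.5 [ 0.5187 -0.4705  0.0714] [-179.99    0.     19.16] box xy 0.0125 -0.0838 F box 0.55 0.93 0.47 0.0002
```

Emit:
send_rows(
  plan=[
    [0,-0.008,0,0,0,0],
    [0,-0.016,0,0,0,0],
    [0,-0.016,0,0,0,0],
  ],
)

```text
time_s: 2.8
tool_pos: [0.5175, -0.4674, 0.0713]
eef_rot: [179.9, 0.0, 19.1]
ft_force: [1.4, -1.8, -1.8]
gripper_width: 0.0001
gripper_force: 0.8
```

```bash
python3 st.py
```

```text
2.8 [ 0.5175 -0.4674  0.0713] [179.94   0.    19.14] box xy 0.0123 -0.0804 F box 0.79 -2.13 -1.75 0.0001
```

Emit:
send_rows(
  plan=[
    [0,-0.008,0,0,0,0],
    [0,-0.008,0,0,0,0],
  ],
)

```text
time_s: 3.0
tool_pos: [0.517, -0.466, 0.0713]
eef_rot: [179.9, -0.0, 19.1]
ft_force: [1.6, -5.0, -1.4]
gripper_width: -0.0002
gripper_force: 2.2
```

```bash
python3 st.py
```

```text
3.0 [ 0.517  -0.466   0.0713] [ 1.7988e+02 -2.0000e-02  1.9130e+01] box xy 0.0123 -0.0789 F box -0.13 -5.27 -1.42 -0.0002
```

Emit:
send_rows(
  plan=[
    [0,-0.008,0,0,0,0],
    [0,-0.008,0,0,0,0],
  ],
)

```text
time_s: 3.2
tool_pos: [0.5164, -0.4645, 0.0713]
eef_rot: [179.8, -0.0, 19.1]
ft_force: [2.8, -4.4, -2.5]
gripper_width: -0.0001
gripper_force: 2.9
```

```bash
python3 st.py
```

```text
3.2 [ 0.5164 -0.4645  0.0713] [ 1.7983e+02 -2.0000e-02  1.9120e+01] box xy 0.0123 -0.0773 F box 1.17 -5.05 -2.49 -0.0001
```

Emit:
send_rows(
  plan=[
    [0,-0.008,0,0,0,0],
    [0,-0.008,0,0,0,0],
  ],
)

```text
time_s: 3.4
tool_pos: [0.5157, -0.4625, 0.0714]
eef_rot: [179.9, -0.0, 19.1]
ft_force: [2.2, -4.2, -2.2]
gripper_width: -0.0001
gripper_force: 2.4
```

Emit:
send_rows(
  plan=[
    [0,-0.008,0,0,0,0],
    [0,-0.008,0,0,0,0],
  ],
)

```text
time_s: 3.6
tool_pos: [0.5144, -0.4586, 0.0713]
eef_rot: [-179.9, 0.0, 19.2]
ft_force: [-0.1, 0.5, -0.1]
gripper_width: 0.0003
gripper_force: 0.0
```

Emit:
send_rows(
  plan=[
    [0,-0.008,0,0,0,0],
    [0,-0.008,0,0,0,0],
  ],
)

```text
time_s: 3.8
tool_pos: [0.514, -0.457, 0.0714]
eef_rot: [-179.9, 0.0, 19.2]
ft_force: [-0.6, 0.1, 0.5]
gripper_width: -0.0001
gripper_force: 0.0
```

Emit:
send_rows(
  plan=[
    [0,-0.008,0,0,0,0],
    [0,-0.008,0,0,0,0],
  ],
)

```text
time_s: 4.0
tool_pos: [0.5134, -0.4554, 0.0714]
eef_rot: [-180.0, 0.0, 19.2]
ft_force: [0.6, -0.1, -1.2]
gripper_width: 0.0001
gripper_force: 0.0
```

Emit:
send_rows(
  plan=[
    [0,-0.008,0,0,0,0],
    [0,-0.008,0,0,0,0],
  ],
)

```text
time_s: 4.2
tool_pos: [0.5127, -0.4537, 0.0713]
eef_rot: [-180.0, 0.0, 19.2]
ft_force: [0.5, 0.1, 0.5]
gripper_width: 0.0002
gripper_force: 0.0
```

```bash
python3 st.py
```

```text
4.2 [ 0.5127 -0.4537  0.0713] [-179.99    0.     19.15] box xy 0.0124 -0.0658 F box 0.5 -0.05 0.52 0.0002
```

First click done. Contact zero is about -0.082, so the ridges should fall near -0.058 and -0.042.

Emit:
send_rows(
  plan=[
    [0,-0.008,0,0,0,0],
    [0,-0.016,0,0,0,0],
    [0,-0.016,0,0,0,0],
  ],
)

```text
time_s: 4.5
tool_pos: [0.5118, -0.451, 0.0714]
eef_rot: [179.9, -0.0, 19.1]
ft_force: [2.0, -3.8, -1.8]
gripper_width: 0.0002
gripper_force: 2.1
```

Emit:
send_rows(
  plan=[
    [0,-0.008,0,0,0,0],
    [0,-0.008,0,0,0,0],
  ],
)

```text
time_s: 4.7
tool_pos: [0.5113, -0.4496, 0.0715]
eef_rot: [179.8, -0.0, 19.1]
ft_force: [2.6, -5.6, -2.5]
gripper_width: -0.0001
gripper_force: 2.8
```

Emit:
send_rows(
  plan=[
    [0,-0.008,0,0,0,0],
    [0,-0.008,0,0,0,0],
  ],
)

```text
time_s: 4.9
tool_pos: [0.5105, -0.4476, 0.0715]
eef_rot: [179.8, -0.0, 19.1]
ft_force: [2.3, -4.2, -3.2]
gripper_width: -0.0003
gripper_force: 2.6
```

Emit:
send_rows(
  plan=[
    [0,-0.008,0,0,0,0],
    [0,-0.008,0,0,0,0],
  ],
)

```text
time_s: 5.1
tool_pos: [0.5092, -0.4437, 0.0712]
eef_rot: [-179.9, 0.0, 19.1]
ft_force: [-0.3, 0.7, -0.3]
gripper_width: 0.0001
gripper_force: 0.0
```

```bash
python3 st.py
```

```text
5.1 [ 0.5092 -0.4437  0.0712] [-1.7988e+02  2.0000e-02  1.9150e+01] box xy 0.0123 -0.0553 F box -0.0 0.79 -0.33 0.0001
```

Second click done. Next is the third.

Emit:
send_rows(
  plan=[
    [0,-0.008,0,0,0,0],
    [0,-0.016,0,0,0,0],
    [0,-0.024,0,0,0,0],
    [0,-0.024,0,0,0,0],
  ],
)

```text
time_s: 5.5
tool_pos: [0.5075, -0.4383, 0.0713]
eef_rot: [-180.0, 0.0, 19.2]
ft_force: [-0.3, 0.4, -0.9]
gripper_width: -0.0002
gripper_force: 0.0
```

Emit:
send_rows(
  plan=[
    [0,-0.008,0,0,0,0],
    [0,-0.008,0,0,0,0],
  ],
)

```text
time_s: 5.7
tool_pos: [0.507, -0.4372, 0.0715]
eef_rot: [179.9, -0.0, 19.1]
ft_force: [1.0, -1.9, -1.6]
gripper_width: -0.0001
gripper_force: 0.8
```

Emit:
send_rows(
  plan=[
    [0,-0.008,0,0,0,0],
    [0,-0.008,0,0,0,0],
  ],
)

```text
time_s: 5.9
tool_pos: [0.5065, -0.4359, 0.0714]
eef_rot: [179.9, -0.0, 19.1]
ft_force: [2.4, -3.4, -1.9]
gripper_width: 0.0002
gripper_force: 2.1
```

```bash
python3 st.py
```

```text
5.9 [ 0.5065 -0.4359  0.0714] [ 1.7987e+02 -2.0000e-02  1.9130e+01] box xy 0.0123 -0.047 F box 1.19 -4.04 -1.87 0.0002
```

Emit:
send_rows(
  plan=[
    [0,-0.008,0,0,0,0],
    [0,-0.008,0,0,0,0],
  ],
)

```text
time_s: 6.1
tool_pos: [0.506, -0.4344, 0.0715]
eef_rot: [179.8, -0.0, 19.1]
ft_force: [2.4, -5.5, -2.2]
gripper_width: 0.0001
gripper_force: 2.9
```

Emit:
send_rows(
  plan=[
    [0,-0.008,0,0,0,0],
    [0,-0.008,0,0,0,0],
  ],
)

```text
time_s: 6.3
tool_pos: [0.5053, -0.4323, 0.0715]
eef_rot: [179.8, -0.0, 19.1]
ft_force: [2.4, -4.8, -2.4]
gripper_width: 0.0002
gripper_force: 2.5
```

```bash
python3 st.py
```

```text
6.3 [ 0.5053 -0.4323  0.0715] [ 1.7985e+02 -3.0000e-02  1.9120e+01] box xy 0.0123 -0.0432 F box 0.71 -5.29 -2.38 0.0002
```

Emit:
send_rows(
  plan=[
    [0,-0.006,0,0,0,0],
    [0,-0.006,0,0,0,0],
    [0,-0.006,0,0,0,0],
  ],
)

```text
time_s: 6.6
tool_pos: [0.5041, -0.429, 0.0712]
eef_rot: [-179.9, 0.0, 19.2]
ft_force: [0.2, 0.6, -0.3]
gripper_width: 0.0003
gripper_force: 0.0
```

```bash
python3 st.py
```

```text
6.6 [ 0.5041 -0.429   0.0712] [-1.7989e+02  2.0000e-02  1.9150e+01] box xy 0.0123 -0.0397 F box 0.36 0.53 -0.32 0.0003
```

The force dropped to zero, so that was the third click. I'll back off, rise and check.

Emit:
send_rows(
  plan=[
    [0,0.02,0,0,0,0],
    [0,0.048,0,0,0,0],
    [0,0.048,-0.15,0,0,0],
    [0,0.048,-0.3,0,0,0],
    [0,0.048,-0.4,0,0,0],
  ],
)

```text
time_s: 7.1
tool_pos: [0.5091, -0.4423, 0.1746]
eef_rot: [179.8, -0.1, 19.1]
ft_force: [0.5, -1.5, -0.3]
gripper_width: -0.0001
gripper_force: 0.0
```

Emit:
send_rows(
  plan=[
    [-0.2,0,0,0,0,0],
    [-0.4,0,0,0,0,0],
    [-0.6,0,0,0,0,0],
    [-0.6,0,0,0,0,0],
    [-0.6,0,0,0,0,0],
  ],
)

```text
time_s: 7.6
tool_pos: [0.3657, -0.4913, 0.1717]
eef_rot: [180.0, -0.0, 19.0]
ft_force: [0.1, -0.3, 0.7]
gripper_width: -0.0002
gripper_force: 0.0
```

```bash
python3 st.py
python3 - <<'E'
from cell import optics
import cv2
from h import *
c=optics.camera("top"); C=np.array([.4795,-.3955]); a=np.radians(19.1); ex=np.array([np.cos(a),np.sin(a)]); ey=np.array([-np.sin(a),np.cos(a)])
for s in (.032,.048,.064): 
    q=C+12*ex/1e3+(-.062+s)*ey; print(s,proj(c,[[*q,.094]]))
cv2.imwrite("pics/t3.png",cv2.resize(c["color"][150:270,260:420],None,fx=5,fy=5,interpolation=2))
E
```

```text
7.6 [ 0.3657 -0.4913  0.1717] [ 1.7998e+02 -4.0000e-02  1.8980e+01] box xy -0.1389 -0.0533 F box -0.03 -0.27 0.66 -0.0002
0.032 [[340.02626798 210.06011829]]
0.048 [[331.9261211  212.60371901]]
0.064 [[323.80751095 215.15235852]]
```

View pics/t3.png

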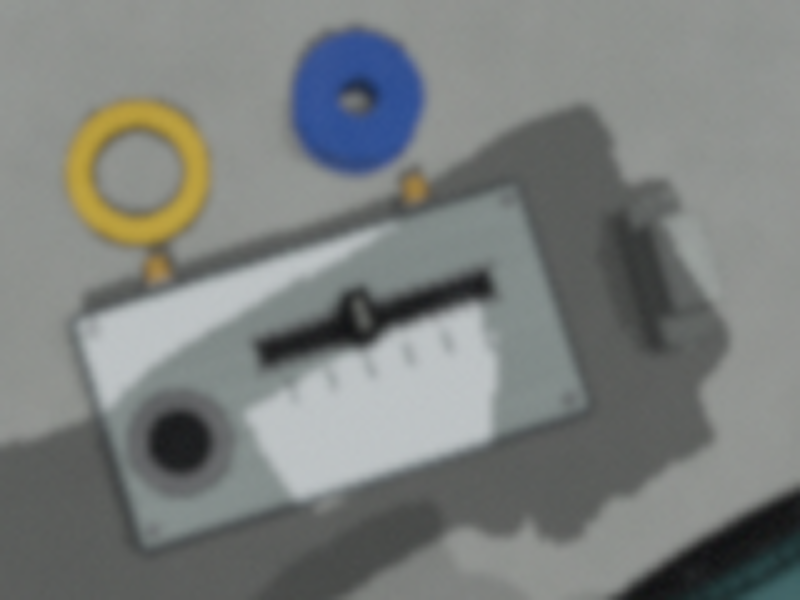

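The lever sits at crop (359,315), pixel (331.8,213), which matches the third-detent prediction of (331.9,212.6). The bystanders haven't moved. Next is the button.

Emit:
send_rows(
  plan=[
    [0.13,-0.12,0,0,0,0],
    [0.26,-0.24,0,0,0,0],
    [0.39,-0.36,0,0,0,0],
    [0.508,-0.477,0,0,0,0],
    [0.508,-0.477,0,0,0,0],
  ],
)

```text
time_s: 8.15
tool_pos: [0.4512, -0.3307, 0.1716]
eef_rot: [-179.9, -0.1, 19.6]
ft_force: [-0.0, -1.2, 0.8]
gripper_width: -0.0003
gripper_force: 0.0
```

Emit:
send_rows(
  plan=[
    [0,0,0.1,0,0,0],
    [0,0,0.2,0,0,0],
    [0,0,0.3,0,0,0],
    [0,0,0.34,0,0,0],
    [0,0,0.34,0,0,0],
  ],
)

```text
time_s: 8.65
tool_pos: [0.4472, -0.3351, 0.0843]
eef_rot: [-179.8, 0.1, 19.2]
ft_force: [0.6, -0.1, 1.2]
gripper_width: -0.0001
gripper_force: 0.0
```

```bash
python3 st.py
```

```text
8.65 [ 0.4472 -0.3351  0.0843] [-1.7979e+02  1.2000e-01  1.9200e+01] box xy -0.0108 0.0677 F box 0.54 -0.24 1.24 -0.0001
```

Emit:
send_rows(
  plan=[
    [-0.004,0.006,0.03,0,0,0],
    [-0.004,0.006,0.05,0,0,0],
    [-0.004,0.006,0.064,0,0,0],
    [-0.004,0.006,0.072,0,0,0],
    [-0.004,0.006,0.072,0,0,0],
  ],
)

```text
time_s: 9.15
tool_pos: [0.4476, -0.3384, 0.0692]
eef_rot: [179.9, -0.0, 19.1]
ft_force: [-0.1, -0.8, 3.0]
gripper_width: 0.0003
gripper_force: 1.5
```

```bash
python3 st.py
```

```text
9.15 [ 0.4476 -0.3384  0.0692] [ 1.7989e+02 -5.0000e-02  1.9130e+01] box xy -0.0115 0.0644 F box -0.37 -0.76 3.02 0.0003
```

Emit:
send_rows(
  plan=[
    [0,0,0.008,0,0,0],
    [0,0,0.012,0,0,0],
    [0,0,0.012,0,0,0],
  ],
)

```text
time_s: 9.45
tool_pos: [0.4475, -0.3384, 0.0661]
eef_rot: [179.9, -0.0, 19.1]
ft_force: [0.2, -0.0, 5.2]
gripper_width: -0.0006
gripper_force: 2.4
```

```bash
python3 st.py
```

```text
9.45 [ 0.4475 -0.3384  0.0661] [ 1.7989e+02 -4.0000e-02  1.9140e+01] box xy -0.0115 0.0644 F box 0.18 -0.11 5.22 -0.0006
```

The tip is about 5.9 mm down at 5.2 N. I'll press until the force rises sharply at the stop.

Emit:
send_rows(
  plan=[
    [0,0,0.008,0,0,0],
    [0,0,0.008,0,0,0],
    [0,0,0.008,0,0,0],
  ],
)

```text
time_s: 9.75
tool_pos: [0.4476, -0.3384, 0.066]
eef_rot: [179.9, -0.1, 19.1]
ft_force: [-2.5, 1.4, 11.4]
gripper_width: -0.0001
gripper_force: 6.1
```

Emit:
send_rows(
  plan=[
    [0,0,0.006,0,0,0],
    [0,0,0.006,0,0,0],
    [0,0,0.006,0,0,0],
  ],
)

```text
time_s: 10.05
tool_pos: [0.4477, -0.3385, 0.0658]
eef_rot: [179.8, -0.1, 19.1]
ft_force: [-5.7, 4.2, 17.5]
gripper_width: 0.0001
gripper_force: 8.8
```

It has hit the stop, so the button is fully down. I'll retreat straight up.

Emit:
send_rows(
  plan=[
    [0,0,-0.04,0,0,0],
    [0,0,-0.12,0,0,0],
    [0,0,-0.3,0,0,0],
    [0,0,-0.5,0,0,0],
    [0,0,-0.5,0,0,0],
  ],
)

```text
time_s: 10.55
tool_pos: [0.4498, -0.3401, 0.195]
eef_rot: [179.3, -0.4, 19.2]
ft_force: [0.6, -0.1, 0.5]
gripper_width: 0.0
gripper_force: 0.0
```

Emit:
send_rows(
  plan=[
    [-0.2,0,0,0,0,0],
    [-0.4,0,0,0,0,0],
    [-0.5,0,0,0,0,0],
    [-0.5,0,0,0,0,0],
    [-0.5,0,0,0,0,0],
  ],
)

```text
time_s: 11.05
tool_pos: [0.3287, -0.3785, 0.1861]
eef_rot: [-179.9, -0.0, 19.1]
ft_force: [0.1, 0.9, -0.5]
gripper_width: 0.0002
gripper_force: 0.0
```

```bash
python3 st.py
python3 - <<'E'
from cell import optics
import cv2
c=optics.camera("top"); cv2.imwrite("pics/t4.png",cv2.resize(c["color"][150:270,260:420],None,fx=5,fy=5,interpolation=2))
E
```

```text
11.05 [ 0.3287 -0.3785  0.1861] [-1.7993e+02 -3.0000e-02  1.9070e+01] box xy -0.1369 0.0654 F box 0.35 0.86 -0.48 0.0002
```

View pics/t4.png

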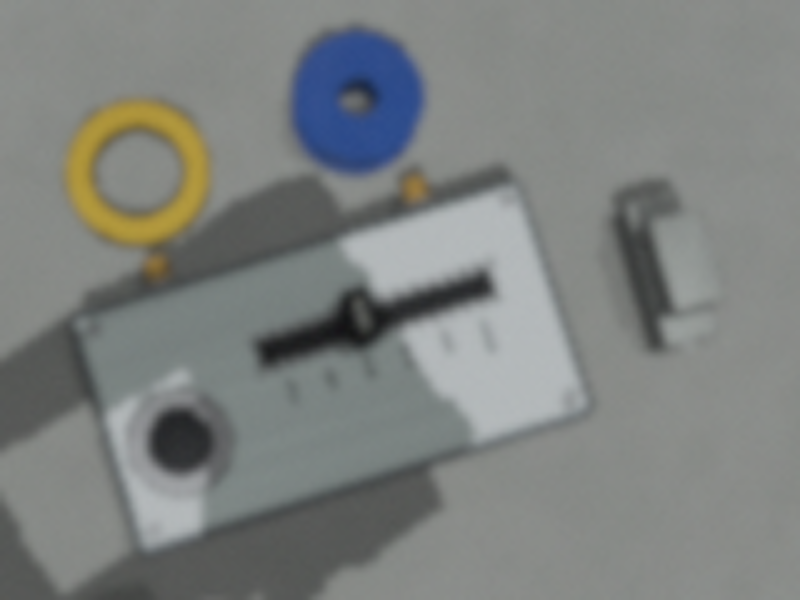

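The lever is still at crop (359,315), in the third detent. The button at (180,440) looks as it did before the press, and the relay, reel and tape haven't moved. Handing in.

```bash
python3 -c "
from cell import robot
print(robot.sign_off())"
```

```text
the job is handed in; nothing more can be done
None
```

The job is handed in: the lever is in the third click, the button was pressed to its stop and released, and the relay, reel and tape look unmoved in the last picture; the sign-off returned no verdict.

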